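# Clear the hub and fetch the brass bushing for check weighing

## Task

The brass bushing in the pocket tray under the blue barred shelf is needed for check weighing, but a blue roller hub has been left standing in front of it: first put the hub, upright, in the empty cell of the green tray. Then pluck the brass bushing out of its pocket and stand it upright on the steel pan of the scale, wholly on the pan. Set both down rather than letting them drop, and leave everything else where it is.

Things in the scene. Friction and masses are not known exactly. Their poses are not given: they have to be found in the camera images.
- bushing: The wanted brass (gold-coloured) bushing, solid-looking cylinder 18 mm in diameter, 48 mm tall, about 70 g, standing upright in a pocket with its top 36 mm above the pocket tray's top face. Origin: centre of its lower end; z up. It stands in any one of the four pockets, the blue hub before it.
- hub: Blue roller hub standing on the table about 75 mm in front of the brass bushing, at the rack's open side. 110 mm tall, about 250 g: foot disc 64 mm in diameter, 18 mm high; body about 52 mm in diameter up to 50 mm; then a plain neck 36 mm in diameter from 57 mm to the top at 110 mm (grip here). Origin: centre of its underside; z up.
- rack: Fixed rack: a black pocket tray, 50 mm (x) by 230 mm (y), top at z = 30 mm, with one row of four square pockets 20 mm wide, 12 mm deep (floor at z = 18 mm), at x = 0, y = -84, -28, 28, 84 mm, and a shelf above. Two 20 mm posts behind at x = 95, y = +-100 mm. Origin: under the middle of the row; x from the open front (facing the robot's right) to the back, y along the row, z up.
- shelf_edge (a point): Middle of the lower front edge of the blue open-barred shelf over the pockets, 12 mm nearer the front than the row, 200 mm above the table. The shelf is 250 mm wide, 12 mm thick, reaches 122 mm back; with the stock on it, 235 mm high. It blocks a vertical gripper over the pockets: come in below it from the front, tool tilted 30 to 45 degrees, fingers either side of the bushing along the row.
- hubtray: Fixed green open tray, 215 mm (x) by 115 mm (y), walls 5 mm thick and 25 mm high, floor 5 mm thick, one divider across the middle: two cells of 100 by 105 mm. A black hub stands in the cell at +x (farther from the robot), the cell at -x is empty. Stands to the right of the rack, before or beyond the scale. Origin: centre of its underside; z up.
- free_cell (a point): Centre of the inner floor of the green tray's empty cell, z = 5 mm above the table.
- scale: Fixed white counting scale, 200 mm (x) by 140 mm (y), housing top 54 mm high; a round steel pan 130 mm in diameter lies 30 mm towards +x of its centre. Stands to the right of the rack, before or beyond the green tray. Origin: centre of its underside; z up.
- pan (a point): Centre of the upper face of the scale's steel pan, 70 mm above the table.
- steel0: Grey steel bushing, solid-looking cylinder 18 mm in diameter, 48 mm tall, about 70 g, standing upright in a pocket with its top 36 mm above the pocket tray's top face. Origin: centre of its lower end; z up. To be left in its pocket.
- steel1: Grey steel bushing, solid-looking cylinder 18 mm in diameter, 48 mm tall, about 70 g, standing upright in a pocket with its top 36 mm above the pocket tray's top face. Origin: centre of its lower end; z up. To be left in its pocket.
- steel2: Grey steel bushing, solid-looking cylinder 18 mm in diameter, 48 mm tall, about 70 g, standing upright in a pocket with its top 36 mm above the pocket tray's top face. Origin: centre of its lower end; z up. To be left in its pocket.
- black_hub: Black roller hub of the same shape and size as the blue one (110 mm tall, foot 64 mm), standing in the other cell of the green tray; leave it. Origin: centre of its underside.
- wrench: Steel wrench, 170 mm long, lying on the table beyond the green tray or scale; leave it. Origin: near its middle, on the table; x along it.
- grease: Closed jar 56 mm in diameter, 110 mm tall, red cap, standing beyond and to the left of the rack; leave it. Origin: centre of its underside.
Things that resemble listed ones, but are neither listed nor needed, are in the scene too. Leave any orange look-alike of the hub alone. Of the things that look like the hubtray, the larger one is meant.

How it is judged:
By the outcome, as a careful person would: the job done as asked, in the order asked, and still so for the second after the job is handed in, with the robot touching nothing.
It also fails if it takes over 64 s, if anything falls off the work surface, if the arm or the gripper's body presses on something with over 40 N, if the wrist force passes 120 N, or if a joint passes its speed limit or range.

## Robot

A 6-joint arm with a two-finger parallel gripper is mounted at the origin on the work surface. World frame = base frame: x ahead of the robot, y to its left, z up, the work surface at z = 0. Lengths are in m, angles in rad, forces in N, time in s.
With the tool pointing down it reaches from about 0.25 to 0.725 m from the base axis. Payload 9.7 kg.
Tool frame: the origin (TCP) lies at the very end of the fingers, on their centre line; the grasp point (between the pads) lies 19 mm behind it (env.hold_point_z is the distance from the TCP to the grasp point, in m); z points along the fingers, y is the direction in which the jaws open and shut (so a half turn about z gives the same grasp; the last joint's range is limited). The gripper opens to 85 mm and grips with 20 to 120 N. Pads are 22 mm wide; open, the fingers measure 114 mm over their backs; the gripper's body (76 mm by 85 mm) begins 54 mm behind the grasp point. The pads swing forward as they close: fully open they stand 13 mm farther back than shut.
Start: joints at [-1.261, 0.087, 0.176, 1.66, 0, 1.571], TCP at [0.168, -0.524, 0.231] pointing down, gripper open.
Joint ranges: [-3.13, 3.13], [-0.85, 1.81], [-1.15, 1.24], [-2.2, 2.28], [-1.44, 1.52], [-3.14, 3.14]. Speed limits (rad/s): [2.22, 2.22, 2.57, 3.14, 3.14, 3.14].

## Interface

Orientations are given as a unit quaternion [w, x, y, z].
In Python, from rig import env gives the robot as it stands. The module is installed in compiled form; this text tells all that it offers.
- The arm moves only by the shell command python3 -m pendant 'ROWS' [FORCE]. ROWS is JSON, a list of rows, each a list of 7 numbers: the shift along the tool's x, y, z in cm, then the turn, a rotation vector about the tool's x, y, z in rad, then the finger opening in cm, from 0 to 8.54. In form: [[dx, dy, dz, wx, wy, wz, jaw], ...]. A call has 1 to 8 rows; each row is the pose to reach, as a shift and turn from the pose commanded when the call began, along the tool's axes at that moment; what a row does not reach only later rows make up. A row lasts 1/10 s, in which the tool goes at most 50 mm and 8.59 degrees, less where a joint would pass 70% of its speed; a pose out of reach is approached as far as the arm can. A call with a gripper value outside its range is refused whole. The fingers move at their own pace and stop on an object; FORCE is the grip in N (left out, the last holds). Time passes only in rows, so rows that repeat a pose let the fingers close. It gives the time, the measured TCP pose, the force and the opening at its end, in the units of the state.
- env.read_state(): the state, without advancing time (a new reading comes with each control period).
- env.capture(name): name is "side" or "top"; returns the picture (480x640x3 uint8, red, green, blue); there is no depth.
- env.camera_params(name): a dict with "mtx" (3x3 intrinsics, pixels), "xyz" and "attitude" of the camera in the world. Camera axes: x right, y up, looking along -z (the intrinsics and any distortion apply to the point x, -y, -z); pixel columns grow to the right and rows downward; lengths in m; the calibration is good to about 2 mm. A picture is of the moment at which its call begins. camera_params takes no time and is no camera call.
- env.job_done(): hands the job in, once; it reports no verdict.
The state is a dict: "clock": time; "joint_pos": joint angles; "joint_velocities": joint speeds; "joint_efforts": joint torques, N m; "position": TCP position; "orientation": TCP orientation; "force": force on the tool from outside, world axes, zero at the start; "wrist_torque": the same for the moment, N m; "width": finger opening in m.
Only numpy, scipy, OpenCV 4.12 (cv2) and the standard library are available. Lean on these libraries where they do the work, as an engineer would, in place of code of your own. Each camera call takes 0.05 s, during which the arm holds its last target. There are 200 camera calls.

## Working session

There is one attempt and no reset: what is moved stays moved. The work goes in short steps, Python scripts to look and compute and a shell command to move; the robot and the scene stay as the last step left them, time stands still between calls to the robot, and variables do not carry over. Pictures are saved under pics/ and viewed, about 8 in all and at most 12, crops included, and the job is handed in when it is done.

```bash
mkdir -p pics
cat > h.py <<'E'
import numpy as np, cv2
from scipy.spatial.transform import Rotation as R
from rig import env
def rot(q): q=np.asarray(q,float); return R.from_quat([q[1],q[2],q[3],q[0]])
def cam(n):
    p=env.camera_params(n); a=np.asarray(p["attitude"],float)
    M=a if a.shape==(3,3) else rot(a).as_matrix()
    return np.array(p["mtx"]),np.array(p["xyz"],float),M,p
def ray(n,u,v):
    K,c,M,_=cam(n); d=np.linalg.inv(K)@[u,v,1]; return c,M@(d*[1,-1,-1])
def on_z(n,u,v,z):
    c,d=ray(n,u,v); return c+d*(z-c[2])/d[2]
def proj(n,P):
    K,c,M,_=cam(n); q=(M.T@(np.asarray(P)-c))*[1,-1,-1]; q=K@q; return q[:2]/q[2]
def two(n1,p1,n2,p2):
    c1,d1=ray(n1,*p1);c2,d2=ray(n2,*p2)
    s=np.linalg.lstsq(np.c_[d1,-d2],c2-c1,rcond=None)[0]
    a,b=c1+d1*s[0],c2+d2*s[1]; return (a+b)/2,np.linalg.norm(a-b)
def snap(n,f):
    im=env.capture(n); cv2.imwrite(f"pics/{f}.png",im[:,:,::-1]); return im
E
python3 - <<'E'
from h import *
for n in("side","top"):
    snap(n,n+"0"); print(cam(n)[3])
print(env.read_state(),env.hold_point_z)
E
```

```text
{'mtx': array([[613.78980851,   0.        , 318.12003124],
       [  0.        , 613.78980851, 243.16455212],
       [  0.        ,   0.        ,   1.        ]]), 'xyz': array([-0.29917677,  0.2744847 ,  0.91911251]), 'attitude': array([-0.55846392, -0.25594526,  0.31467481,  0.72359508])}
{'mtx': array([[448.97976975,   0.        , 322.88634812],
       [  0.        , 448.97976975, 238.97238302],
       [  0.        ,   0.        ,   1.        ]]), 'xyz': array([0.37329769, 0.07378119, 1.09450334]), 'attitude': array([-0.69872194, -0.0558314 ,  0.05106216,  0.71138116])}
{'clock': 0.1, 'joint_pos': array([-1.26100002e+00,  8.74206724e-02,  1.75211775e-01,  1.65979636e+00,
        2.39532106e-05,  1.57075288e+00]), 'joint_velocities': array([ 1.37721390e-04, -2.22097047e-03,  1.81197424e-03,  1.18752055e-03,
       -9.56961115e-05,  2.22617066e-03]), 'joint_efforts': array([ 7.27242405e-04, -5.21562552e+01,  4.65653229e+01,  1.60740840e-02,
        9.22454501e-05,  2.82497081e-05]), 'position': array([ 0.16762002, -0.52362173,  0.23064457]), 'orientation': array([-5.99080290e-04,  9.88023717e-01,  1.54300901e-01, -8.14107672e-05]), 'force': array([ 0.34608819, -0.55668701, -1.13780437]), 'wrist_torque': array([-0.01528532,  0.02114477,  0.03223824]), 'width': 0.08518565038972185} 0.0187
```

View pics/top0.png

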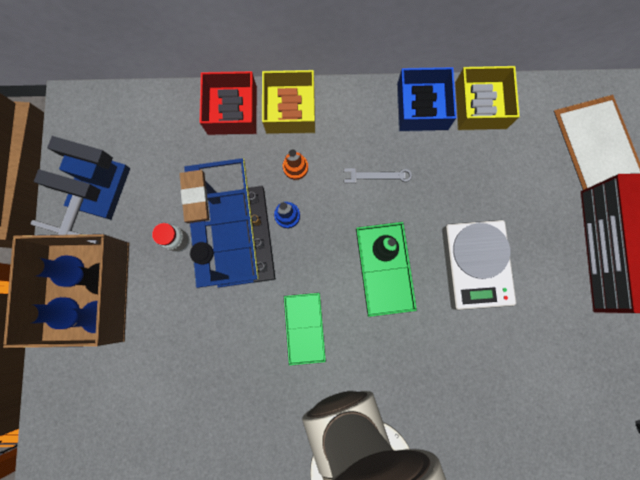

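View pics/side0.png

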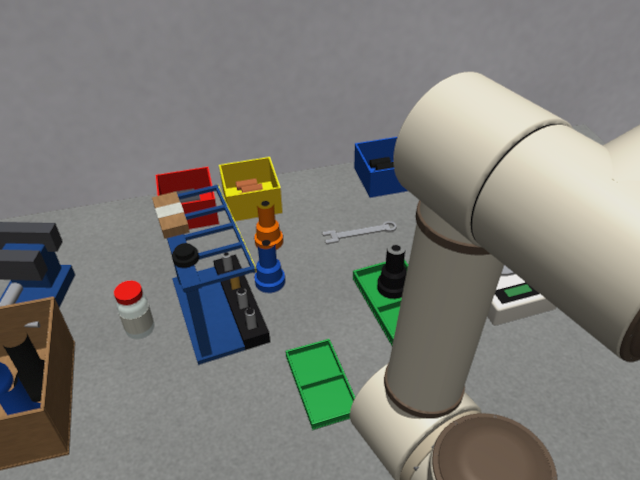

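The top view shows the rack at left with its open side facing right (world −y), the blue hub at about (287,214) and the large green tray at (387,268). The empty cell is near the robot at (388,292), and the pan is at (482,250). In the side view the brass bushing is at about (236,280), second pocket from the far end. I'll measure these now.

Run:
```python
from h import *
t=cv2.imread("pics/top0.png"); s=cv2.imread("pics/side0.png")
a=cv2.resize(t[150:300,175:335],None,fx=2.5,fy=2.5,interpolation=cv2.INTER_CUBIC)
b=cv2.resize(s[180:350,150:290],None,fx=2.5,fy=2.5,interpolation=cv2.INTER_CUBIC)
H=max(a.shape[0],b.shape[0]); P=lambda i:cv2.copyMakeBorder(i,0,H-i.shape[0],0,0,cv2.BORDER_CONSTANT)
cv2.imwrite("pics/crop0.png",np.hstack([P(a),P(b)]))
hs=cv2.cvtColor(t,cv2.COLOR_BGR2HSV)
g=cv2.inRange(hs,(50,120,80),(75,255,255))
for c in cv2.findContours(g,cv2.RETR_EXTERNAL,cv2.CHAIN_APPROX_NONE)[0]:
    if cv2.contourArea(c)>1500:
        box=cv2.boxPoints(cv2.minAreaRect(c)); W=np.array([on_z("top",*p,0.025) for p in box])
        print("green",box.round(1).tolist(),W.round(3).tolist(),"ctr",W.mean(0).round(4),np.linalg.norm(np.diff(W,axis=0),axis=1).round(3))
# blue hub
for n,im,(x0,y0,x1,y1) in(("top",t,(272,195,305,235)),("side",s,(250,235,292,296))):
    h2=cv2.cvtColor(im,cv2.COLOR_BGR2HSV); m=cv2.inRange(h2,(100,120,40),(125,255,255)); z=np.zeros_like(m); z[y0:y1,x0:x1]=m[y0:y1,x0:x1]
    for c in cv2.findContours(z,cv2.RETR_EXTERNAL,cv2.CHAIN_APPROX_NONE)[0]:
        if cv2.contourArea(c)>60: print("hub",n,cv2.boundingRect(c),cv2.minEnclosingCircle(c))
# pan
m=cv2.inRange(hs,(0,0,130),(180,60,190)); m[:,:435]=0;m[:,525:]=0;m[:210]=0;m[320:]=0
m=cv2.morphologyEx(m,cv2.MORPH_OPEN,np.ones((5,5)))
c=max(cv2.findContours(m,cv2.RETR_EXTERNAL,cv2.CHAIN_APPROX_NONE)[0],key=cv2.contourArea)
e=cv2.fitEllipse(cv2.convexHull(c)); print("pan",e,on_z("top",*e[0],.07), e[1][0]/448*(1.094-.07))
# brass
for n,im,(x0,y0,x1,y1) in(("side",s,(215,250,262,320)),("top",t,(240,180,280,280))):
    h2=cv2.cvtColor(im,cv2.COLOR_BGR2HSV); m=cv2.inRange(h2,(10,80,60),(32,255,255)); z=np.zeros_like(m); z[y0:y1,x0:x1]=m[y0:y1,x0:x1]
    for c in cv2.findContours(z,cv2.RETR_EXTERNAL,cv2.CHAIN_APPROX_NONE)[0]:
        if cv2.contourArea(c)>4: print("brass",n,cv2.boundingRect(c),cv2.contourArea(c))
```

```text
green [[282.79998779296875, 295.70001220703125], [319.29998779296875, 292.6000061035156], [325.20001220703125, 361.5], [288.70001220703125, 364.6000061035156]] [[0.402, 0.177, 0.025], [0.408, 0.09, 0.025], [0.25, 0.079, 0.025], [0.244, 0.164, 0.025]] ctr [0.3261 0.1275 0.025 ] [0.087 0.159 0.085]
green [[355.70001220703125, 227.39999389648438], [404.1000061035156, 220.89999389648438], [416.20001220703125, 310.1000061035156], [367.8999938964844, 316.70001220703125]] [[0.563, -0.0, 0.025], [0.577, -0.118, 0.025], [0.363, -0.137, 0.025], [0.35, -0.023, 0.025]] ctr [ 0.4634 -0.0694  0.025 ] [0.118 0.215 0.115]
hub top (274, 202, 26, 26) ((286.5718078613281, 214.62765502929688), 13.084830284118652)
hub side (254, 246, 31, 47) ((267.3854064941406, 268.66644287109375), 23.61196517944336)
pan ((484.0262451171875, 247.67225646972656), (59.31053161621094, 64.30593872070312), 60.06542205810547) [ 0.50251339 -0.29002841  0.07      ] 0.13556692940848214
brass side (230, 277, 10, 13) 78.5
brass top (250, 215, 9, 15) 27.5
```

View pics/crop0.png

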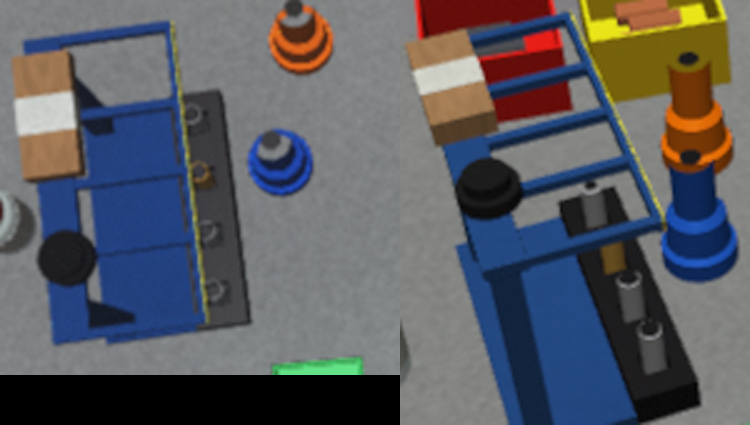

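Run:
```python
from h import *
d=lambda u,v:(u/2.5+175-.3,v/2.5+150-.3)
A=on_z("top",*d(220,92),.03);B=on_z("top",*d(250,323),.03)
u=(A-B)/np.linalg.norm(A-B); print("front edge",A,B,np.linalg.norm(A-B),"dir",u)
back=np.array([-u[1],u[0],0]); print("rack origin from front edge",(A+B)/2+back*.025)
T=[on_z("top",*d(*p),.066) for p in((192,114),(201,174),(208,232),(216,290))]
for t in T: print("bush top",t.round(4))
print("spacing",np.linalg.norm(np.diff(T,axis=0),axis=1))
print("predicted brass",(A+B)/2+back*.025+u*.028, (A+B)/2+back*.025-u*.028)
S=two("top",d(201,174),"side",(400*0+150+ (612-400)/2.5,180+242/2.5)); print("brass stereo",S)
print("hub foot",on_z("top",286.7,214.8,.018),"hub top",on_z("top",*d(275,145),.11), on_z("side",150+(690-400)/2.5,180+158/2.5,.11),two("top",d(275,145),"side",(150+(690-400)/2.5-.3,180+158/2.5-.3)))
c=np.array([.4634,-.0694]);th=np.arctan2(.021,.2135);print("free",c-.0525*np.array([np.cos(th),np.sin(th)]),np.degrees(th))
print(proj("side",[.411,-.0746,.025]),proj("top",[.411,-.0746,.005]))
s=env.read_state(); print(rot(s["orientation"]).as_matrix().round(3))
```

```text
front edge [0.66814431 0.22442803 0.03      ] [0.44215306 0.19533206 0.03      ] 0.22785658650219215 dir [0.99181358 0.12769425 0.        ]
rack origin from front edge [0.55195633 0.23467539 0.03      ]
bush top [0.6373 0.2457 0.066 ]
bush top [0.5796 0.2369 0.066 ]
bush top [0.5247 0.2301 0.066 ]
bush top [0.4707 0.2225 0.066 ]
spacing [0.05840741 0.0553039  0.05457126]
predicted brass [0.57972711 0.23825082 0.03      ] [0.52418555 0.23109995 0.03      ]
brass stereo (array([0.58287098, 0.23967854, 0.05006097]), np.float64(0.0005604924418627237))
hub foot [0.59897678 0.16713369 0.018     ] hub top [0.59602287 0.16356064 0.11      ] [0.59850979 0.16907569 0.11      ] (array([0.59657204, 0.16660283, 0.11149953]), np.float64(0.00653220201841742))
free [ 0.41115214 -0.07453913] 5.61758059012683
[413.00667643 317.02353384] [387.83218228 290.49952802]
[[ 0.952  0.305 -0.   ]
 [ 0.305 -0.952  0.001]
 [ 0.    -0.001 -1.   ]]
```

```bash
cat >> h.py <<'E'
U=np.array([.9918,.1277,0]);BK=np.array([-.1277,.9918,0])
def tool(t,yaw=0):
    t=np.radians(t);z=np.sin(t)*BK-np.cos(t)*np.array([0,0,1]); M=np.c_[np.cross(U,z),U,z]
    return R.from_euler('z',yaw,degrees=True).as_matrix()@M
def plan(g,t,yaw=0,label="",frm=None):
    """row to bring the grasp point to g with tilt t; frm=(pos,M) or measured"""
    M2=tool(t,yaw); p2=np.asarray(g)+env.hold_point_z*M2[:,2]
    if frm is None:
        s=env.read_state(); frm=(s["position"],rot(s["orientation"]).as_matrix())
    p,M=frm; print(label,"shift cm",(M.T@(p2-p)*100).round(2),"rotvec",R.from_matrix(M.T@M2).as_rotvec().round(4)); return p2,M2
E
python3 - <<'E'
from h import *
hub=np.array([.598,.166,.088]); M=tool(20)
f=plan(hub-.15*M[:,2],20,label="pre")
E
```

```text
pre shift cm [ 61.2  -48.14   1.99] rotvec [ 0.2413  0.29   -1.374 ]
```

```bash
r='[61.2,-48.1,2,0.241,0.29,-1.374,8.5]'; python3 -m pendant '[[61.2,-48.1,2,0.241,0.29,-1.374,8.5],[61.2,-48.1,2,0.241,0.29,-1.374,8.5],[61.2,-48.1,2,0.241,0.29,-1.374,8.5],[61.2,-48.1,2,0.241,0.29,-1.374,8.5],[61.2,-48.1,2,0.241,0.29,-1.374,8.5],[61.2,-48.1,2,0.241,0.29,-1.374,8.5],[61.2,-48.1,2,0.241,0.29,-1.374,8.5],[61.2,-48.1,2,0.241,0.29,-1.374,8.5]]' 40
python3 - <<'E'
from h import *
hub=np.array([.598,.166,.088]); M=tool(20)
plan(hub-.15*M[:,2],20,label="pre"); print(env.read_state()["joint_pos"])
E
```

```text
clock: 0.9
position: [0.3924, -0.1908, 0.2208]
orientation: [-0.113, 0.729, 0.667, 0.099]
force: [0.9, -1.6, 0.0]
width: 0.085
pre shift cm [31.32 18.46 10.05] rotvec [ 0.0375  0.0458 -0.2112]
[-0.61009384 -0.02504196  0.01140902  1.7880502   0.24243716  1.02755291]
```

```bash
python3 -m pendant '[[31.3,18.4,10,0.0375,0.046,-0.211,8.5],[31.3,18.4,10,0.0375,0.046,-0.211,8.5],[31.3,18.4,10,0.0375,0.046,-0.211,8.5],[31.3,18.4,10,0.0375,0.046,-0.211,8.5],[31.3,18.4,10,0.0375,0.046,-0.211,8.5],[31.3,18.4,10,0.0375,0.046,-0.211,8.5],[31.3,18.4,10,0.0375,0.046,-0.211,8.5],[31.3,18.4,10,0.0375,0.046,-0.211,8.5]]'
python3 - <<'E'
from h import *
hub=np.array([.598,.166,.088]); M=tool(20)
plan(hub-.15*M[:,2],20,label="pre"); print(env.read_state()["joint_pos"])
a=snap("top","top1");b=snap("side","side1")
cv2.imwrite("pics/c1.png",np.hstack([cv2.resize(i,None,fx=2,fy=2)[:,:,::-1] for i in(a[140:300,190:390],b[160:320,190:390])]))
E
```

```text
clock: 1.7
position: [0.6052, 0.1214, 0.2104]
orientation: [-0.131, 0.652, 0.738, 0.114]
force: [0.6, -0.9, -0.3]
width: 0.0849
pre shift cm [ 0.05 -0.15 -0.09] rotvec [-0.0006  0.0006 -0.0038]
[0.04031812 0.25492103 0.29318461 1.64147835 0.34706293 1.48109757]
```

View pics/c1.png

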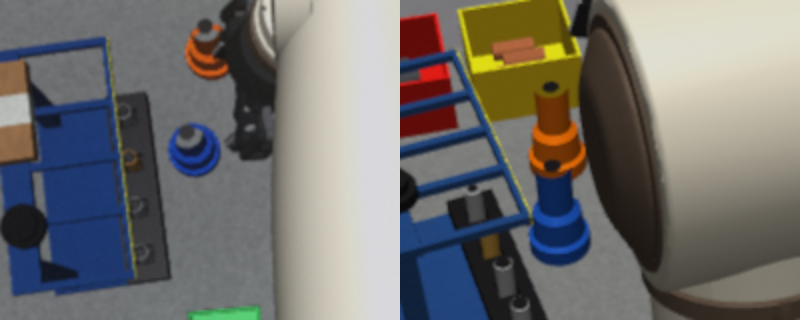

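The view shows the gripper beyond the hub with a clear line along the tool axis to the hub at crop (193,148). The orange hub at crop (210,45) is clear of it. I'm going in.

```bash
python3 -m pendant '[[0,-0.15,4,0,0,0,7],[0,-0.15,8,0,0,0,7],[0,-0.15,12,0,0,0,7],[0,-0.15,15,0,0,0,7],[0,-0.15,15,0,0,0,7],[0,-0.15,15,0,0,0,2],[0,-0.15,15,0,0,0,2],[0,-0.15,15,0,0,0,2]]' 60
python3 -m pendant '[[0,0,0,0,0,0,2],[0,0,0,0,0,0,2],[0,0,0,0,0,0,2],[0,0,0,0,0,0,2],[0,0,0,0,0,0,2]]'
python3 - <<'E'
from h import *
snap("side","side2"); snap("top","top2")
s=env.read_state(); M=rot(s["orientation"]).as_matrix(); print("grasp pt",s["position"]-.0187*M[:,2],s["force"])
E
```

```text
clock: 2.6
position: [0.5977, 0.1682, 0.0729]
orientation: [-0.129, 0.653, 0.738, 0.116]
force: [1.5, -0.1, 5.3]
width: 0.0341
clock: 3.1
position: [0.5977, 0.1683, 0.0729]
orientation: [-0.129, 0.653, 0.738, 0.116]
force: [1.0, -2.4, 7.3]
width: 0.0345
grasp pt [0.59845651 0.16201301 0.09049389] [ 0.33878194 -2.42520979  7.57753779]
```

```bash
python3 -m pendant '[[0.68,0,-1.88,0,0,0,2],[1.37,0,-3.76,0,0,0,2],[2.74,0,-7.52,0,0,0,2],[4.1,0,-11.28,0,0,0,2],[4.8,0,-13.16,0,0,0,2],[4.8,0,-13.16,0,0,0,2]]'
python3 - <<'E'
from h import *
snap("side","side3"); a=snap("top","top3")
b=cv2.imread("pics/side3.png"); cv2.imwrite("pics/c3.png",np.hstack([cv2.resize(b[100:320,190:390],None,fx=2,fy=2),cv2.resize(a[120:340,190:390,::-1],None,fx=2,fy=2)]))
s=env.read_state(); print(s["force"],s["width"],s["position"])
plan([.411,-.0745,.088+.14],20,label="over cell")
E
```

```text
clock: 3.8
position: [0.5978, 0.1688, 0.2147]
orientation: [-0.128, 0.652, 0.738, 0.117]
force: [1.2, 0.1, -1.9]
width: 0.0344
[-0.84965334 -0.83300265 -2.70540295] 0.034205343299673265 [0.59663099 0.16863823 0.20997797]
over cell shift cm [-19.96 -21.39  -7.26] rotvec [ 0.0012  0.0014 -0.006 ]
```

View pics/c3.png

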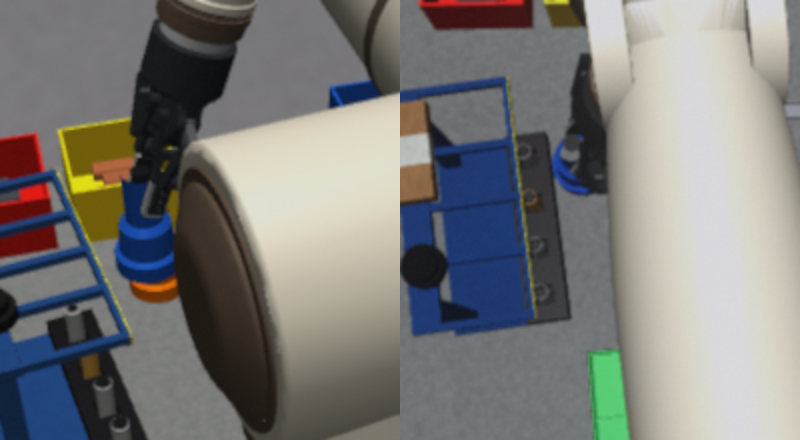

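The hub hangs upright in the jaws (side crop (145,230)) and the bushings are undisturbed. Next I'll carry it over the empty cell.

```bash
python3 -m pendant '[[-2,-2.1,-0.7,0,0,0,2],[-5,-5.3,-1.8,0,0,0,2],[-8,-8.4,-2.9,0,0,0,2],[-11,-11.5,-4,0,0,0,2],[-14,-14.6,-5.1,0,0,0,2],[-17,-17.8,-6.2,0,0,0,2],[-19.3,-20.2,-7,0,0,0,2],[-20.4,-21.3,-7.4,0,0,0,2]]'
python3 -m pendant '[[0,0,0,0,0,0,2],[0,0,0,0,0,0,2]]'
python3 - <<'E'
from h import *
s=env.read_state();M=rot(s["orientation"]).as_matrix();print(s["position"],s["width"],s["force"],"to release TCP (.411,-.0725,.079):",(M.T@(np.array([.411,-.0725,.079])-s["position"])*100).round(2), "tilt",np.degrees(np.arccos(-M[2,2])))
a=snap("top","top4");b=snap("side","side4"); cv2.imwrite("pics/c4.png",np.hstack([cv2.resize(b[160:400,300:500],None,fx=2,fy=2)[:,:,::-1],cv2.resize(a[160:400,260:460],None,fx=2,fy=2)[:,:,::-1]]))
E
```

```text
clock: 4.7
position: [0.4094, -0.074, 0.2089]
orientation: [-0.131, 0.654, 0.737, 0.114]
force: [0.9, 0.0, -2.9]
width: 0.0345
clock: 4.9
position: [0.4114, -0.0723, 0.2095]
orientation: [-0.131, 0.653, 0.737, 0.114]
force: [-0.2, -1.1, -2.4]
width: 0.0344
[ 0.4113603  -0.0723183   0.20947856] 0.034393454048834676 [-0.22159359 -1.10692795 -2.36101365] to release TCP (.411,-.0725,.079): [-4.470e+00 -1.000e-02  1.226e+01] tilt 19.9953498450965
```

View pics/c4.png

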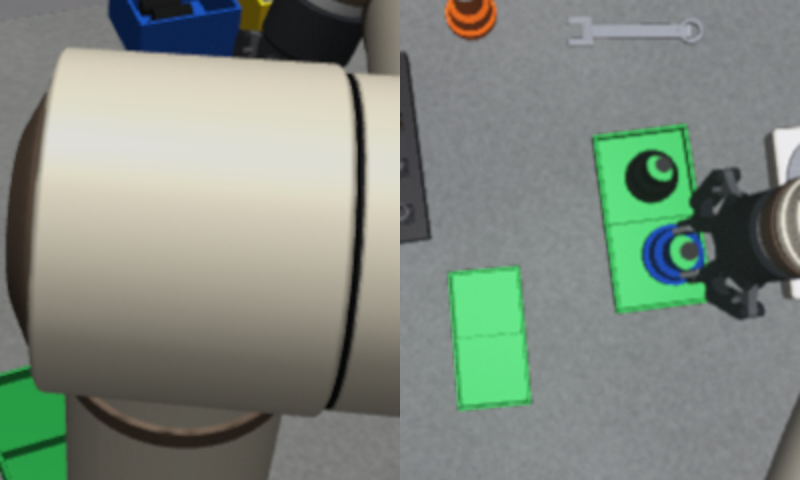

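The hub hangs over the near cell of the large tray (top crop (675,252)), upright, with the scale clear of the gripper. I'll lower it, then feel for the floor.

```bash
python3 - <<'E'
from h import *
print(on_z("top",397.5,286,.155))
E
python3 -m pendant '[[-1.2,0,3.3,0,0,0,2],[-2.4,0,6.6,0,0,0,2],[-3.6,0,9.9,0,0,0,2],[-4.2,0,11.6,0,0,0,2],[-4.3,0,11.9,0,0,0,2],[-4.3,0,11.9,0,0,0,2],[-4.3,0,11.9,0,0,0,2]]'
python3 -m pendant '[[-0.04,0,0.1,0,0,0,2],[-0.08,0,0.2,0,0,0,2],[-0.1,0,0.3,0,0,0,2],[-0.1,0,0.3,0,0,0,2]]'
```

```text
[ 0.41475739 -0.07462549  0.155     ]
clock: 5.7
position: [0.4121, -0.0721, 0.0853]
orientation: [-0.129, 0.652, 0.738, 0.115]
force: [-0.3, 0.2, -0.7]
width: 0.0348
clock: 6.1
position: [0.4114, -0.0722, 0.0811]
orientation: [-0.13, 0.653, 0.738, 0.114]
force: [-0.4, -0.6, -1.9]
width: 0.0347
```

```bash
python3 -m pendant '[[-0.04,0,0.1,0,0,0,2],[-0.08,0,0.2,0,0,0,2],[-0.1,0,0.28,0,0,0,2],[-0.1,0,0.28,0,0,0,2]]'; python3 -m pendant '[[-0.03,0,0.1,0,0,0,2],[-0.03,0,0.1,0,0,0,2],[-0.03,0,0.1,0,0,0,2]]'
```

```text
clock: 6.5
position: [0.4114, -0.0721, 0.0779]
orientation: [-0.13, 0.653, 0.738, 0.114]
force: [-0.5, -0.2, -1.7]
width: 0.0344
clock: 6.8
position: [0.4116, -0.0721, 0.0777]
orientation: [-0.13, 0.653, 0.738, 0.115]
force: [-0.5, 0.1, 5.8]
width: 0.0347
```

Contact at the expected height (+5.8 N). I'll release and retreat along the tool axis.

```bash
python3 -m pendant '[[0,0,0,0,0,0,5],[0,0,0,0,0,0,6.5],[0,0,0,0,0,0,6.5],[0,0,0,0,0,0,6.5],[0,0,-3,0,0,0,6.5],[0,0,-7,0,0,0,6.5],[0,0,-12,0,0,0,6.5],[0,0,-16,0,0,0,6.5]]'
python3 - <<'E'
from h import *
t=snap("top","top5"); hs=cv2.cvtColor(t,cv2.COLOR_RGB2HSV)
m=cv2.inRange(hs,(100,120,40),(125,255,255)); z=np.zeros_like(m); z[260:320,365:425]=m[260:320,365:425]
for c in cv2.findContours(z,cv2.RETR_EXTERNAL,cv2.CHAIN_APPROX_NONE)[0]:
    if cv2.contourArea(c)>60: r=cv2.boundingRect(c);print("hub",r,on_z("top",r[0]+r[2]/2-.5,r[1]+r[3]/2-.5,.023))
s=env.read_state(); print(s["position"])
b=np.array([.5805,.238,.054]); M=tool(38)
# pre in front
for tl in(38,):
    f=plan(b-.16*M[:,2],tl,label="pre")
E
```

```text
clock: 7.6
position: [0.4182, -0.1268, 0.2297]
orientation: [-0.129, 0.653, 0.738, 0.115]
force: [1.0, 0.8, 0.3]
width: 0.065
hub (375, 276, 26, 27) [ 0.41392388 -0.07150016  0.023     ]
[ 0.41931457 -0.1285064   0.2346448 ]
pre shift cm [21.85 20.47 15.3 ] rotvec [ 0.0077  0.3194 -0.0031]
```

Run:
```python
from h import *
M=tool(42); plan(np.array([.5805,.238,.056])-.16*M[:,2],42,label="pre")
```

```text
pre shift cm [20.99 20.47 15.45] rotvec [ 0.0078  0.3893 -0.0029]
```

View pics/top5.png

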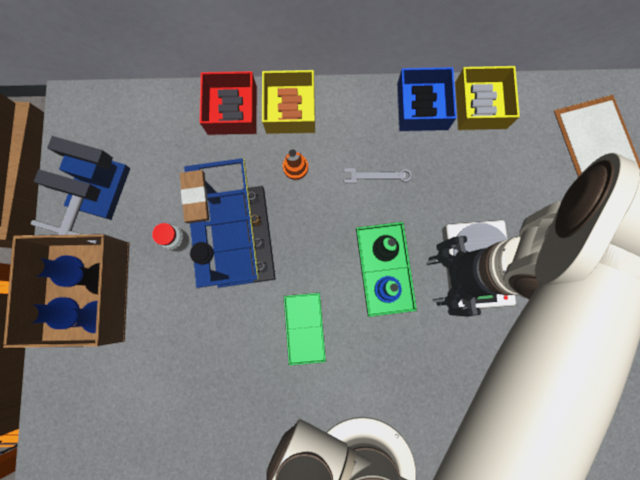

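The hub stands upright in the near cell at (389,290). The rack is untouched, and the brass bushing is visible at (255,219). Now the approach in front of it.

```bash
python3 -m pendant '[[3,3,2.2,0,0.055,0,3.8],[6.5,6.3,4.8,0,0.12,0,3.8],[10,9.7,7.3,0.003,0.19,0,3.8],[13,12.7,9.5,0.005,0.25,-0.001,3.8],[16,15.6,11.8,0.006,0.3,-0.002,3.8],[19,18.5,14,0.008,0.35,-0.003,3.8],[21,20.5,15.4,0.008,0.389,-0.003,3.8],[21,20.5,15.4,0.008,0.389,-0.003,3.8]]' 30
python3 -m pendant '[[0,0,0,0,0,0,3.8],[0,0,0,0,0,0,3.8]]'
python3 - <<'E'
from h import *
s=env.read_state(); print(s["joint_pos"].round(3))
plan([.5805,.238,.056],42,label="grasp")
a=snap("top","top6");b=snap("side","side6")
cv2.imwrite("pics/c6.png",np.hstack([cv2.resize(i,None,fx=2.5,fy=2.5,interpolation=cv2.INTER_CUBIC)[:,:,::-1] for i in(a[150:300,190:350],b[170:320,180:340])]))
E
```

```text
clock: 8.45
position: [0.5913, 0.1497, 0.1512]
orientation: [-0.275, 0.616, 0.7, 0.235]
force: [0.5, -0.7, 0.2]
width: 0.038
clock: 8.65
position: [0.591, 0.1463, 0.1544]
orientation: [-0.272, 0.617, 0.7, 0.236]
force: [-0.5, 0.9, 0.3]
width: 0.038
[-0.07   0.308  0.136  1.582  0.718  1.306]
grasp shift cm [ 0.22  0.2  15.36] rotvec [-0.0047 -0.0035 -0.0037]
```

View pics/c6.png

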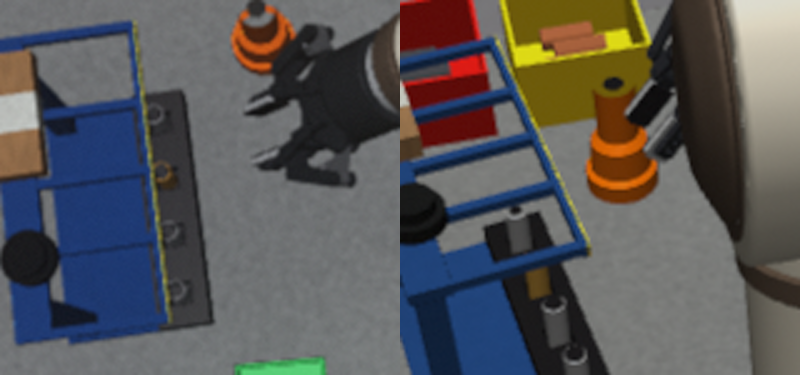

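The fingers straddle the brass bushing's line (crop (253,135) toward (163,173)), and the path below the shelf edge is clear. I'll advance most of the way and check once.

```bash
python3 -m pendant '[[0.1,0.1,3,-0.0047,-0.0035,-0.0037,3.8],[0.2,0.2,6,-0.0047,-0.0035,-0.0037,3.8],[0.2,0.2,9,-0.0047,-0.0035,-0.0037,3.8],[0.2,0.2,11,-0.0047,-0.0035,-0.0037,3.8],[0.2,0.2,11.5,-0.0047,-0.0035,-0.0037,3.8],[0.2,0.2,11.5,-0.0047,-0.0035,-0.0037,3.8],[0.2,0.2,11.5,-0.0047,-0.0035,-0.0037,3.8]]'
python3 - <<'E'
from h import *
plan([.5805,.238,.056],42,label="grasp")
a=snap("top","top7");b=snap("side","side7")
cv2.imwrite("pics/c7.png",np.hstack([cv2.resize(i,None,fx=4,fy=4,interpolation=cv2.INTER_CUBIC)[:,:,::-1] for i in(a[170:280,230:330],b[220:330,200:300])]))
E
```

```text
clock: 9.45
position: [0.5831, 0.2244, 0.0715]
orientation: [-0.269, 0.616, 0.701, 0.237]
force: [0.2, -1.3, 0.3]
width: 0.0378
grasp shift cm [-0.01 -0.09  3.95] rotvec [ 0.0012 -0.0003  0.0007]
```

View pics/c7.png

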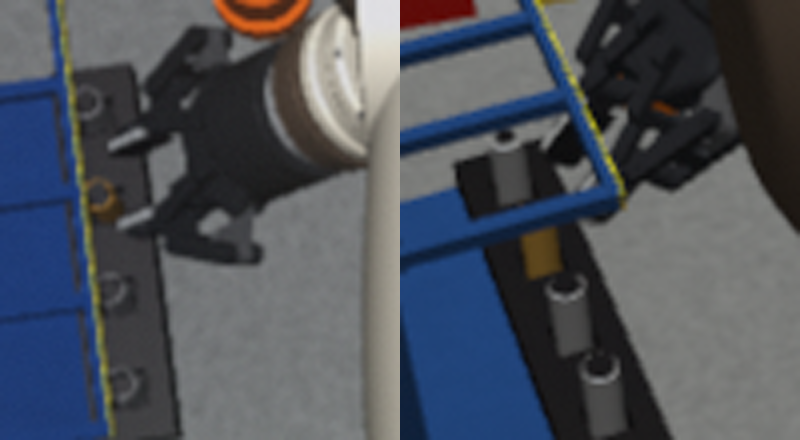

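Run:
```python
from h import *
s=env.read_state();M=rot(s["orientation"]).as_matrix();p=s["position"]
ct=lambda P:((proj("top",P)-[230,170])*4+1.5).round(1)
cs=lambda P:((proj("side",P)-[200,220])*4+[401.5,1.5]).round(1)
print("TCP",ct(p),"tips",ct(p+.019*M[:,1]),ct(p-.019*M[:,1]),"back6mm tips",ct(p+.019*M[:,1]-.006*M[:,2]),ct(p-.019*M[:,1]-.006*M[:,2]))
print("bush top",ct([.5805,.238,.066]),"side: mid",cs([.5805,.238,.05]),cs([.5805,.238,.066]))
u=np.array([103,198]); q=(u-1.5)/4+[230,170]; print("bush from crop",on_z("top",*q,.066))
for u in((88,104),(112,292),(123,384)): print(on_z("top",*((np.array(u)-1.5)/4+[230,170]),.066))
for u in((567,283),(600,362)): print("side",on_z("side",*((np.array(u)-[401.5,1.5])/4+[200,220]),.066))
```

```text
TCP [122.  190.2] tips [118.  158.6] [126.1 222. ] back6mm tips [123.7 155.9] [131.9 219.7]
bush top [100.  197.2] side: mid [545.3 231.5] [541.8 208.7]
bush from crop [0.58000201 0.2362345  0.066     ]
[0.6365465  0.24537634 0.066     ]
[0.52443174 0.23071906 0.066     ]
[0.47087719 0.22414507 0.066     ]
side [0.52708786 0.23377824 0.066     ]
side [0.47307398 0.22678657 0.066     ]
```

Projected TCP and bushing agree with the picture: brass at (103,198), predicted (100,197). I'll advance the last 4 cm and close gently.

```bash
python3 -m pendant '[[0,-0.04,1.5,0,0,0,3.8],[0,-0.04,3,0,0,0,3.8],[0,-0.04,3.95,0,0,0,3.8],[0,-0.04,3.95,0,0,0,3.8],[0,-0.04,3.95,0,0,0,3.8]]' 30
python3 -m pendant '[[0,0,0,0,0,0,2.4],[0,0,0,0,0,0,2.4],[0,0,0,0,0,0,1.0],[0,0,0,0,0,0,1.0],[0,0,0,0,0,0,1.0],[0,0,0,0,0,0,1.0]]'
```

```text
clock: 10.05
position: [0.5789, 0.2511, 0.0414]
orientation: [-0.269, 0.616, 0.701, 0.237]
force: [0.0, -0.1, -0.1]
width: 0.0379
clock: 10.65
position: [0.579, 0.2512, 0.0414]
orientation: [-0.269, 0.616, 0.701, 0.237]
force: [0.8, -1.4, 4.9]
width: 0.016
```

Gripped: width 16 mm reads about 2 mm under the true 18 mm, the same offset as on the hub, and side force is low. I'll tighten and lift straight up.

```bash
python3 -m pendant '[[0,0,0,0,0,0,1],[0.2,0,-0.22,0,0,0,1],[0.54,0,-0.6,0,0,0,1],[0.94,0,-1.04,0,0,0,1],[1.34,0,-1.49,0,0,0,1],[1.6,0,-1.78,0,0,0,1],[1.6,0,-1.78,0,0,0,1]]' 50
python3 - <<'E'
from h import *
s=env.read_state(); print(s["joint_pos"].round(3))
b=snap("side","side8");a=snap("top","top8")
cv2.imwrite("pics/c8.png",np.hstack([cv2.resize(i,None,fx=4,fy=4,interpolation=cv2.INTER_CUBIC)[:,:,::-1] for i in(a[170:280,230:330],b[220:330,200:300])]))
E
```

```text
clock: 11.35
position: [0.579, 0.2514, 0.0657]
orientation: [-0.269, 0.616, 0.701, 0.237]
force: [0.4, -0.3, -0.2]
width: 0.0155
[ 0.103  0.265 -0.085  1.244  0.733  1.536]
```

View pics/c8.png

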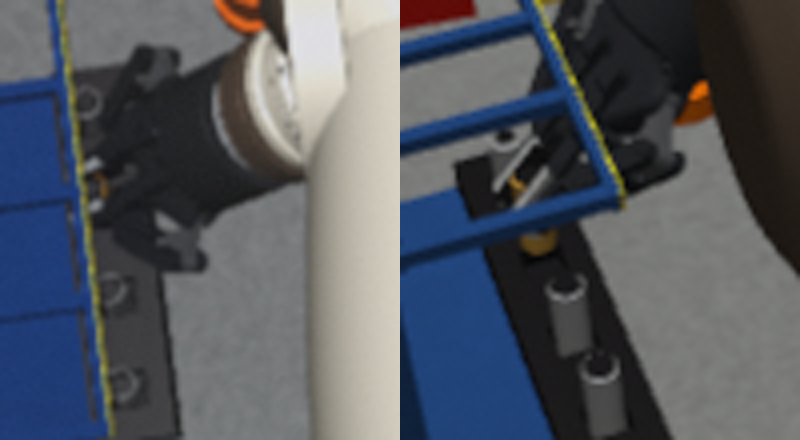

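The bushing is out of its pocket, upright in the jaws (side crop (540,235), empty pocket below), and the grey ones stand as before. I'll back out from under the shelf, then go up.

```bash
python3 -m pendant '[[-1.5,0,-1.34,0,0,0,1],[-3.7,0,-3.3,0,0,0,1],[-5.9,0,-5.3,0,0,0,1],[-7.4,0,-6.7,0,0,0,1],[-5.4,0,-8.9,0,0,0,1],[-2.7,0,-11.9,0,0,0,1],[-0.3,0,-14.6,0,0,0,1],[0.9,0,-16,0,0,0,1]]'
python3 - <<'E'
from h import *
s=env.read_state();M=rot(s["orientation"]).as_matrix();p=s["position"]; off=-.0187*M[:,2]; off[2]=0
T=np.array([.5025,-.290,.19])-off; print(p,s["width"],off,T,(M.T@(T-p)*100).round(2))
E
```

```text
clock: 12.25
position: [0.5922, 0.1516, 0.1929]
orientation: [-0.268, 0.616, 0.701, 0.238]
force: [0.9, -0.3, -1.7]
width: 0.0151
[0.59217084 0.15161544 0.19292984] 0.015142650132336847 [ 0.0015593  -0.01241935  0.        ] [ 0.5009407  -0.27758065  0.19      ] [-30.93 -14.54 -27.53]
```

```bash
python3 -m pendant '[[-2,-0.94,-1.8,0,0,0,1],[-5,-2.35,-4.45,0,0,0,1],[-8.2,-3.85,-7.3,0,0,0,1],[-11.4,-5.36,-10.15,0,0,0,1],[-14.6,-6.86,-13,0,0,0,1],[-17.8,-8.37,-15.84,0,0,0,1],[-21,-9.87,-18.7,0,0,0,1],[-24.2,-11.38,-21.54,0,0,0,1]]'
python3 -m pendant '[[-2.5,-1.2,-2.2,0,0,0,1],[-4.7,-2.2,-4.2,0,0,0,1],[-6.2,-2.9,-5.5,0,0,0,1],[-6.7,-3.16,-6,0,0,0,1],[-6.7,-3.16,-6,0,0,0,1],[-6.7,-3.16,-6,0,0,0,1]]'
python3 - <<'E'
from h import *
s=env.read_state();M=rot(s["orientation"]).as_matrix();p=s["position"]; off=-.0187*M[:,2]; off[2]=0
T=np.array([.5025,-.290,.0975])-off; print(s["joint_pos"].round(2),"to TCP z .0975:",(M.T@(T-p)*100).round(2),"up axis",M[2].round(4))
a=snap("top","top9");b=snap("side","side9")
cv2.imwrite("pics/c9.png",np.hstack([cv2.resize(i,None,fx=2,fy=2,interpolation=cv2.INTER_CUBIC)[:,:,::-1] for i in(a[180:360,340:540],b[160:340,420:620])]))
E
```

```text
clock: 13.05
position: [0.5196, -0.1859, 0.1874]
orientation: [-0.27, 0.616, 0.701, 0.237]
force: [-0.0, 0.2, -0.6]
width: 0.0152
clock: 13.65
position: [0.5007, -0.2766, 0.1874]
orientation: [-0.27, 0.616, 0.701, 0.237]
force: [0.5, -0.4, -1.5]
width: 0.0156
[-0.73  0.68  0.67  2.16  0.46  0.57] to TCP z .0975: [-6.09  0.    6.61] up axis [ 6.697e-01 -3.000e-04 -7.426e-01]
```

View pics/c9.png

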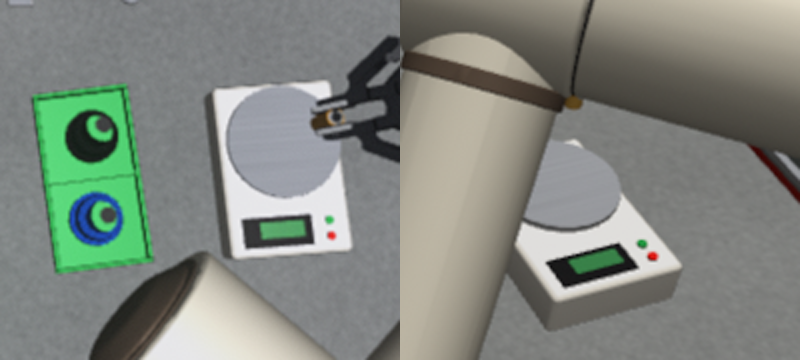

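The top view shows the bushing upright over the pan's right part, displaced by parallax, and the pan centre at crop (284,141) → about (0.496,−0.286). J4 is near its limit, so I'll descend in part and watch it.

```bash
python3 -m pendant '[[-1,0,1.1,0,0,0,1],[-2,0,2.2,0,0,0,1],[-3,0,3.3,0,0,0,1],[-3.4,0,3.7,0,0,0,1],[-3.4,0,3.7,0,0,0,1]]'
python3 - <<'E'
from h import *
s=env.read_state();M=rot(s["orientation"]).as_matrix();p=s["position"]; off=-.0187*M[:,2]; off[2]=0
c=on_z("top",482.2,250.6,.07);print("pan",c,"top of pan ring check",[np.linalg.norm(on_z("top",340+(x-1)/2,180+(y-1)/2,.07)-c) for x,y in((226,141),(343,141),(284,86),(284,197))])
T=np.array([.498,-.288,.0975])-off; print(p,s["joint_pos"].round(3),"to TCP z .0975:",(M.T@(T-p)*100).round(2))
E
```

```text
clock: 14.25
position: [0.5002, -0.2775, 0.1361]
orientation: [-0.27, 0.616, 0.701, 0.237]
force: [-0.6, 0.2, -0.8]
width: 0.0152
pan [ 0.4958284  -0.28537202  0.07      ] top of pan ring check [np.float64(0.06788757882866261), np.float64(0.06590433946033342), np.float64(0.06555587990326607), np.float64(0.06290207300370645)]
[ 0.5001693  -0.27749883  0.13614766] [-0.727  0.681  0.573  2.063  0.454  0.573] to TCP z .0975: [-2.41 -0.35  3.03]
```

```bash
python3 -m pendant '[[-0.8,-0.12,1,0,0,0,1],[-1.6,-0.24,2,0,0,0,1],[-2.2,-0.35,2.8,0,0,0,1],[-2.4,-0.35,3,0,0,0,1],[-2.4,-0.35,3,0,0,0,1],[-2.4,-0.35,3,0,0,0,1]]'
python3 -m pendant '[[-0.07,0,0.08,0,0,0,1],[-0.14,0,0.15,0,0,0,1],[-0.2,0,0.22,0,0,0,1],[-0.2,0,0.22,0,0,0,1]]'
```

```text
clock: 14.85
position: [0.4968, -0.2762, 0.0992]
orientation: [-0.269, 0.616, 0.701, 0.237]
force: [0.2, 0.3, 0.4]
width: 0.0153
clock: 15.25
position: [0.4967, -0.2762, 0.0958]
orientation: [-0.269, 0.616, 0.701, 0.237]
force: [0.2, 0.1, -0.9]
width: 0.0152
```

```bash
python3 -m pendant '[[-0.05,0,0.06,0,0,0,1],[-0.1,0,0.11,0,0,0,1],[-0.1,0,0.11,0,0,0,1],[-0.1,0,0.11,0,0,0,1]]'; python3 -m pendant '[[-0.05,0,0.06,0,0,0,1],[-0.07,0,0.07,0,0,0,1],[-0.07,0,0.07,0,0,0,1],[-0.07,0,0.07,0,0,0,1]]'
```

```text
clock: 15.65
position: [0.4967, -0.2761, 0.0944]
orientation: [-0.269, 0.616, 0.701, 0.237]
force: [-0.2, -0.8, -1.0]
width: 0.0152
clock: 16.05
position: [0.4967, -0.2762, 0.0935]
orientation: [-0.269, 0.616, 0.701, 0.237]
force: [-0.2, -0.5, 0.8]
width: 0.015
```

```bash
python3 -m pendant '[[-0.03,0,0.04,0,0,0,1],[-0.05,0,0.06,0,0,0,1],[-0.05,0,0.06,0,0,0,1],[-0.05,0,0.06,0,0,0,1]]'
```

```text
clock: 16.45
position: [0.4967, -0.2762, 0.0934]
orientation: [-0.269, 0.616, 0.701, 0.237]
force: [-0.4, -0.7, 5.9]
width: 0.0153
```

Contact at 5.9 N. I'll open slowly and back off along the tool axis.

```bash
python3 -m pendant '[[0,0,0,0,0,0,1.7],[0,0,0,0,0,0,2.1],[0,0,0,0,0,0,3],[0,0,0,0,0,0,4],[0,0,0,0,0,0,4],[0,0,-1,0,0,0,4],[0,0,-4,0,0,0,4],[0,0,-8,0,0,0,4]]'
python3 -m pendant '[[0,0,-4,0,0,0,4],[0,0,-8,0,0,0,4],[0,0,-10,0,0,0,4],[0,0,-10,0,0,0,4],[0,0,-10,0,0,0,4]]'
python3 - <<'E'
from h import *
a=snap("top","top10");b=snap("side","side10")
ct=proj("top",[.498,-.288,.118]);print(ct,proj("top",[.498,-.288,.07]),proj("side",[.498,-.288,.118]))
cv2.imwrite("pics/c10.png",np.hstack([cv2.resize(i,None,fx=2,fy=2,interpolation=cv2.INTER_CUBIC)[:,:,::-1] for i in(a[150:330,340:540],b[180:360,380:580])]))
# change outside arm: compare with start in rack region
t0=cv2.imread("pics/top0.png")[:,:,::-1].astype(int); d=np.abs(a.astype(int)-t0).max(2)>40
n,l,st,ce=cv2.connectedComponentsWithStats(d.astype(np.uint8))
print([(st[i].tolist()) for i in range(1,n) if st[i,4]>8])
E
```

```text
clock: 17.25
position: [0.5033, -0.3288, 0.1522]
orientation: [-0.271, 0.616, 0.701, 0.237]
force: [1.5, -1.7, 1.5]
width: 0.0398
clock: 17.75
position: [0.4938, -0.3658, 0.197]
orientation: [-0.247, 0.625, 0.702, 0.236]
force: [-1.2, 0.4, 0.5]
width: 0.0403
[490.85242902 246.84878292] [483.28083855 249.63945031] [503.47399251 231.85359072]
[[274, 202, 26, 27, 478], [542, 203, 47, 65, 909], [618, 205, 22, 46, 833], [605, 211, 7, 44, 102], [593, 212, 7, 41, 85], [610, 215, 10, 38, 206], [598, 219, 11, 51, 254], [587, 223, 8, 28, 143], [479, 244, 14, 10, 97], [591, 260, 6, 9, 44], [599, 262, 3, 7, 13], [275, 272, 365, 208, 36221], [374, 276, 28, 27, 535], [317, 391, 36, 21, 235], [635, 420, 5, 14, 45], [537, 470, 10, 10, 23], [430, 476, 9, 4, 21]]
```

View pics/c10.png

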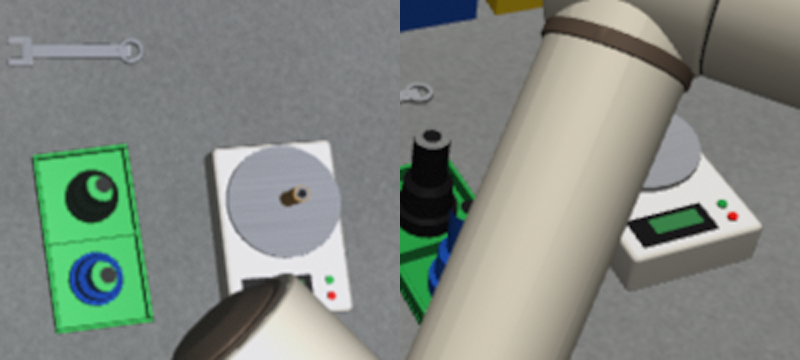

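The bushing stands upright near the pan's centre: base (288,198) and top (301,193) in the crop match the predicted (286,199) and (301,193). The hub stands upright in its cell and nothing else changed in the image difference. I'm handing in.

```bash
python3 -c "
from rig import env
print(env.read_state()['force']); print(env.job_done())"
```

```text
[ 0.34825569 -0.32910187 -0.13372709]
the job is handed in; nothing more can be done
None
```

The job is done and handed in at about 18 s of the 64 s allowed.

- **Hub:** I gripped it by the neck with the tool tilted 20° and set it upright in the empty cell of the large green tray. It touched down at about 6 N. It measured about 4 mm from the cell centre.
- **Brass bushing:** I plucked it from under the shelf with the tool tilted 42° and set it on the pan, also touching down at about 6 N. It stands upright within a few mm of the pan centre; its base and top matched their predicted positions in the top view.

**Last checks:** Comparing the top picture with the first one showed changes only for the hub, the bushing and the arm. The wrist force was near zero with the gripper well clear of the bushing.

**Disagreements and gaps:**
- My first fit of the pan centre was about 8 mm off, and I corrected it before placing.
- The finger width read 1.5 to 3 mm below the true diameters.
- The final retreat stopped early with the tool turned slightly, probably at a joint limit, but it was already clear of everything.
- The arm blocked the side view of the bushing on the pan, so the final check of its position rests on the top camera alone.

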